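Hold a lens barrel in the V-block

TASK

The lid of the blue lens case is too tight for fingers: lever it up with the case knife's blade under its front lip, swing it back past upright so that it stays open, and lay the knife down flat on the bench, clear of the case. Then take the black lens barrel out, lay it lengthwise in the groove of the steel V-block, about centred, and press it down firmly (not with brute force) against both sloping faces, so that I can undo its retaining ring: finish like that, your hand still pressing, without letting go. Keep the blade off the barrel and leave the jar, the red dish and the brass gauge where they are.

Things in the scene. Friction and masses are not known exactly. Their poses are not given: they have to be found in the camera images.
- knife: case knife, 160 mm long, 70 g, flat on the bench. Origin: under the handle, on the bench; x points to the blade tip, z up. Dark wooden handle x -55 to +35 mm, 20 mm wide (y), 22 mm high, flat sides; brass ferrule; steel blade x 44 to 105 mm, 15 mm wide, 2.5 mm thick, its mid-plane 11 mm above the origin (half the handle's height)
- knife_tip (a point): the tip of the knife's blade, in the blade's mid-plane, 105 mm ahead of the knife's origin and 11 mm above it; same axes as the knife
- case: dark blue lens case, fixed. Origin: centre of underside; x from the front (lip) to the back (hinge), y along the hinge, z up. Walls 2.5 mm, outside x -52 to +55 mm, y -75 to +75 mm, 44 mm high; inner floor 3 mm up. The barrel lies in it along x between two black rails (4 mm high above the floor, 44 mm long, y +-11.5 to +-15.5 mm); the rest of the inside is free
- lid (a joint): angle of the case's lid: 0 closed, 1.57 upright, 2.05 the stop, leaning back. Stiff hinge (0.07 N m friction, lid 90 g): stays where it is left; about 1.1 N at the lip lifts it. Flat plate 153 mm wide (y), 3 mm thick; closed it lies on the walls, underside at 44 mm, and its front edge overhangs the front wall by 7 mm; the space under the overhang is free
- lid_lip (a point): middle of the lid's front edge, at its underside, 116.5 mm from the hinge axis; moves with the lid; closed it lies 59 mm in front of the case's origin, 44 mm above the bench
- lid_hinge (a point): point on the lid's hinge axis, at its middle: 57.5 mm behind the case's origin, 45.5 mm above the bench, in the mid-plane of the lid's plate; the axis runs along the case's y
- lens: lens barrel: black cylinder, 34 mm diameter, 64 mm long, about 90 g, with a knurled brass band near one end and glass in both ends. Origin: its centre, on its axis; x axis along the barrel. In the case its axis lies level, 20 mm above the bench, along the case's x
- vblock: grey steel V-block, 50 mm long (x), 54 mm wide (y), 45 mm high, fixed to the bench. Origin: centre of its underside; the 90 degree groove runs along x in the middle of the top, 29 mm wide at the top; z up
- flank_left: the V-block's half at its +y side with one sloping face of the groove; same origin and axes as the V-block
- flank_right: the V-block's half at its -y side with the other sloping face; same origin and axes as the V-block
- seat (a point): centre of the seated barrel: where the barrel's centre lies when it rests on both faces, 54.5 mm above the bench and 9.5 mm above the V-block's top; x axis along the groove
- flux_jar: small jar with red cap, 38 mm diameter, 53 mm high, loose; origin at its underside. Leave alone
- red_dish: red dish, 60 mm diameter, 35 mm high, loose; origin at its underside. Leave alone
- brass_gauge: brass caliper gauge, 43 x 125 x 14 mm, loose; origin at its underside. Leave alone

How it is judged:
On the way, in this order (a step that is already met when the one before it is completed fails the run):
1. the lid is levered up off the case with the knife (value of joint lid between 0.3 and 1.2 rad and contact force between knife and lid above 0.1 N), for 0.1 s.
2. the lid is swung back past upright (value of joint lid above 1.65 rad), for 0.2 s.
3. the knife lies flat on the bench again, let go (height (world z) of knife between -0.01 and 0.026 m and linear speed of knife below 0.02 m/s and contact force between the fingers and knife below 0.1 N), for 0.2 s.
4. the lens barrel is lifted out of the case (height (world z) of lens above 0.065 m and contact force between the fingers and lens above 0.5 N), for 0.1 s.
At the end, for the whole second after the job is handed in: Barrel seated in the groove: centred within 10 mm lengthwise, axis within 2 mm and 0.06 rad of the seat, still, more than 2 N on each sloping face, fingers on it; lid open past upright; knife flat and still on the bench, its origin over 90 mm from the case's (x of lens in the frame of seat between -0.01 and 0.01 m and y of lens in the frame of seat between -0.002 and 0.002 m and z of lens in the frame of seat between -0.003 and 0.002 m and angle between the x axis of lens and the x axis of seat, either way round below 0.06 rad and contact force between lens and flank_left above 2 N and contact force between lens and flank_right above 2 N and contact force between the fingers and lens above 1 N and linear speed of each of lens, knife below 0.01 m/s and value of joint lid above 1.57 rad and height (world z) of knife between -0.01 and 0.026 m and angle between knife's own x axis and vertical above 1.45 rad and horizontal distance between knife and case above 0.09 m); the arm keeps its last pose, push and grip.
It fails at once if the knife touches the lens barrel (contact force between knife and lens above 0.3 N).
It fails at once if the barrel is pressed on a face of the V-block with brute force (over 60 N) (contact force between lens and flank_left above 60 N or contact force between lens and flank_right above 60 N).
It fails at once if the jar, the red dish or the brass gauge is moved by more than 20 mm (distance of any of flux_jar, red_dish, brass_gauge from where it was at the start of the episode above 0.02 m).
It also fails if it takes over 70 s, if anything falls off the work surface, if the arm or the gripper's body presses on something with over 40 N, if the wrist force passes 120 N, or if a joint passes its speed limit or range.

ROBOT

A 6-joint arm with a two-finger parallel gripper is mounted at the origin on a cart in front of the work surface, level with it; the furniture and walls round the work are solid. World frame = base frame: x ahead of the robot, y to its left, z up, the work surface at z = 0. Lengths are in m, angles in rad, forces in N, time in s.
With the tool pointing down it reaches from about 0.35 to 0.975 m from the base axis. Payload 4.9 kg.
Tool frame: the origin (TCP) lies midway between the tips of the shut fingers; the grasp point (between the pads) lies 19 mm behind it (ctrl.tcp_to_grasp is the distance from the TCP to the grasp point, in m); z points along the fingers, y is the line along which they close (so a half turn about z gives the same grasp; the last joint's range is limited). The gripper opens to 85 mm and grips with 20 to 120 N. Pads are 22 mm wide; open, the fingers measure 114 mm over their backs; the gripper's body (76 mm by 85 mm) begins 54 mm behind the grasp point. The pads swing forward as they close: fully open they stand 13 mm farther back than shut.
Start: joints at [1.036, 0.053, 1.613, -0, 1.476, -0.119], TCP at [0.252, 0.572, 0.231] pointing down, gripper open.
Joint ranges: [-3.01, 3.01], [-1.01, 2.22], [0.06, 2.58], [-1.02, 4.17], [0.09, 2.62], [-3.14, 3.14]. Speed limits (rad/s): [2.57, 2.57, 3.14, 3.14, 3.14, 3.14].

INTERFACE

Orientations are given as a rotation vector (axis times angle).
In Python, from station import ctrl, imaging, sensors gives the robot as it stands (ctrl), with the cameras (imaging) and the readings (sensors).
- The arm moves only by the shell command python3 jog.py 'ROWS' [FORCE]. ROWS is rows parted by semicolons, their numbers by spaces, 1 to 20 of them, each of 7 numbers: the finger opening in m, then dx, dy, dz in m, then a rotation vector rx, ry, rz in rad; each row is the pose to reach, as a shift and turn from the pose commanded when the command began, along the tool's axes at that moment; what a row does not reach only later rows make up. A row lasts 1/12 s, in which the tool goes at most 0.0417 m and 0.125 rad, less where a joint would pass 70% of its speed; a pose out of reach is approached as far as the arm can. The fingers move at their own pace and stop on an object; FORCE is the grip in N (left out, the last holds). Time passes only in rows, so rows that do not move let the fingers close. It prints the time, the measured TCP pose, the force, the opening and the grip force at its end.
- sensors.get_obs(): the state, without advancing time (a new reading comes with each control period).
- imaging.get_image(name): name is "scene" or "top" or "wrist"; returns the picture (420x560x3 uint8, red, green, blue); there is no depth.
- imaging.camera_params(name): a dict with "fx", "fy", "cx", "cy" (pixels), "T" (4x4, takes a point from camera to world coordinates); the wrist camera has in their place "tool_from_camera" (4x4, takes a point from camera to tool coordinates, whose origin is the TCP and whose axes are the flange's). Camera axes: x right, y down, z forward; pixel columns grow to the right and rows downward; lengths in m; the calibration is good to about 2 mm. A picture is of the moment at which its call begins: read the wrist's pose just before it. camera_params takes no time and is no camera call.
- ctrl.finish_job(): hands the job in; it is judged then, once.
The state is a dict: "t": time; "q": joint angles; "dq": joint speeds; "effort": joint torques, N m; "tool_pos": TCP position; "tool_rot": TCP orientation; "contact_force": force on the tool from outside, world axes, zero at the start; "wrist_torque": the same for the moment, N m; "opening": finger opening in m; "grip_force": force on a finger pad.
Only numpy, scipy, OpenCV 4.12 (cv2) and the standard library are available. Lean on these libraries where they do the work, as an engineer would, in place of code of your own. Each camera call takes 0.05 s, during which the arm holds its last target. There are 200 camera calls.

## Working session

There is one attempt and no reset: what is moved stays moved. The work goes in short steps, Python scripts to look and compute and a shell command to move; the robot and the scene stay as the last step left them, time stands still between calls to the robot, and variables do not carry over. Pictures are saved under pics/ and viewed, at most 10 in all, crops included, and the job is handed in when it is done.

```bash
ls; mkdir -p pics; python3 - <<'E'
from station import ctrl, imaging, sensors
import cv2,numpy as np
print(sensors.get_obs()); print(ctrl.tcp_to_grasp)
for n in("scene","top","wrist"):
    print(n,imaging.camera_params(n))
    cv2.imwrite(f"pics/{n}0.png",imaging.get_image(n)[:,:,::-1])
E
```

```text
jog.py
pics
station.py
{'t': 0.0, 'q': array([ 1.03605026e+00,  5.33656086e-02,  1.61429141e+00, -1.28463436e-05,
        1.47598905e+00, -1.19023343e-01]), 'dq': array([-7.43773048e-04, -4.32766979e-05,  1.71915051e-03, -1.08684332e-03,
       -5.66256129e-05,  1.08492819e-03]), 'effort': array([ 3.43433094e-04, -3.93696856e+01, -3.70169234e+01, -1.10254182e-04,
        7.11262415e-03,  2.57947102e-05]), 'tool_pos': array([0.25210536, 0.57122154, 0.23005914]), 'tool_rot': array([-6.48187707e-01, -3.07333394e+00,  3.06050974e-03]), 'contact_force': array([ 0.18112185, -0.49879579, -0.50970594]), 'wrist_torque': array([-0.03730483, -0.04019347, -0.01707392]), 'grip_force': 0.0, 'opening': 0.08507911720244374}
0.0187
scene {'fx': 385.4967221712854, 'fy': 385.4967221712854, 'cx': 278.93154914162045, 'cy': 211.44444604182038, 'T': array([[ 0.85964984, -0.33795151,  0.38313305,  0.21802107],
       [-0.51073234, -0.58674736,  0.62839479, -0.49803748],
       [ 0.01243534, -0.73587792, -0.67700003,  0.74349675],
       [ 0.        ,  0.        ,  0.        ,  1.        ]])}
top {'fx': 463.
[... 209 characters left out ...]
07082443e-02, -8.94839477e-05,
         1.26744866e-01],
       [-2.68663122e-03, -9.03497378e-02, -9.95906475e-01,
         1.18662428e+00],
       [ 0.00000000e+00,  0.00000000e+00,  0.00000000e+00,
         1.00000000e+00]])}
wrist {'fx': 321.95474973194155, 'fy': 321.95474973194155, 'cx': 279.3007102597574, 'cy': 212.87665658083756, 'tool_from_camera': array([[-6.91534873e-04, -9.65654769e-01, -2.59827614e-01,
         6.58507383e-02],
       [ 9.99999401e-01, -4.47338292e-04, -9.98970434e-04,
         1.44318461e-04],
       [ 8.48429723e-04, -2.59828149e-01,  9.65654500e-01,
        -1.41871754e-01],
       [ 0.00000000e+00,  0.00000000e+00,  0.00000000e+00,
         1.00000000e+00]])}
```

View pics/top0.png

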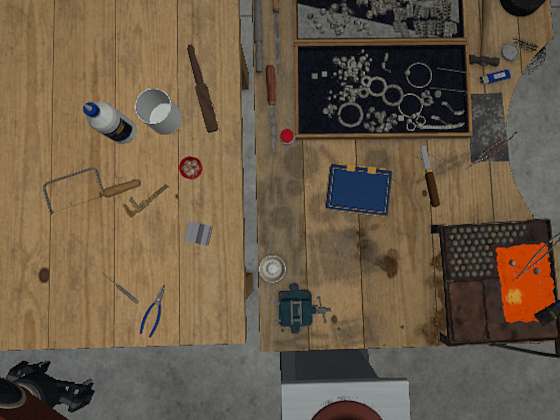

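View pics/scene0.png

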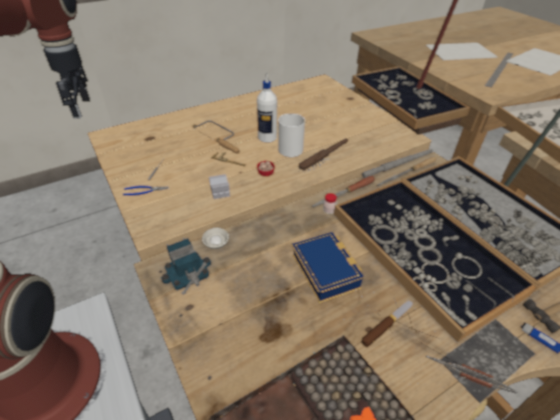

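Top view: case at (359,189) with the hinge up (+x) and its lip toward the robot. The knife is at (430,180) with its blade up, the V-block at (199,233), the jar at (287,136), the dish at (190,168) and the gauge at (145,200). I'll enlarge both views.

```bash
cat > h.py <<'E'
import numpy as np,cv2
from scipy.spatial.transform import Rotation as R
from station import ctrl, imaging, sensors
def cam(n,obs=None):
    p=imaging.camera_params(n)
    K=np.array([[p['fx'],0,p['cx']],[0,p['fy'],p['cy']],[0,0,1]])
    if n=='wrist':
        T=np.eye(4);T[:3,:3]=R.from_rotvec(obs['tool_rot']).as_matrix();T[:3,3]=obs['tool_pos'];T=T@p['tool_from_camera']
    else: T=p['T']
    return K,T
def ray(c,u,v):
    K,T=c;return T[:3,3],T[:3,:3]@np.linalg.inv(K)@[u,v,1]
def atz(c,u,v,z):
    o,d=ray(c,u,v);return o+d*(z-o[2])/d[2]
def tri(c1,p1,c2,p2):
    P=[c[0]@np.linalg.inv(c[1])[:3] for c in(c1,c2)]
    X=cv2.triangulatePoints(P[0],P[1],np.array(p1,float).reshape(2,1),np.array(p2,float).reshape(2,1));return (X[:3]/X[3]).ravel()
def proj(c,X):
    x=c[0]@(np.linalg.inv(c[1])@np.append(X,1))[:3];return x[:2]/x[2]
E
python3 - <<'E'
import cv2,numpy as np
def comp(src,parts,out):
    im=cv2.imread(src);C=np.zeros((600,800,3),np.uint8)
    for (u,v,w,h,s,X,Y) in parts:
        c=cv2.resize(im[v:v+h,u:u+w],None,fx=s,fy=s,interpolation=cv2.INTER_CUBIC)
        for k in range(0,w,10): cv2.line(c,(k*s,0),(k*s,6 if k%50 else 14),(0,255,255),1)
        for k in range(0,h,10): cv2.line(c,(0,k*s),(6 if k%50 else 14,k*s),(0,255,255),1)
        C[Y:Y+h*s,X:X+w*s]=c
    cv2.imwrite(out,C)
comp("pics/top0.png",[(320,140,130,80,6,0,0),(175,210,50,40,3,0,480),(180,215,40,20,6,160,480),(180,235,40,20,6,420,480)],"pics/tz.png")
comp("pics/scene0.png",[(280,225,140,125,4,0,0),(200,165,50,40,4,580,0),(200,165,50,40,4,580,200)],"pics/sz.png")
E
```

```text
(no output)
```

View pics/tz.png

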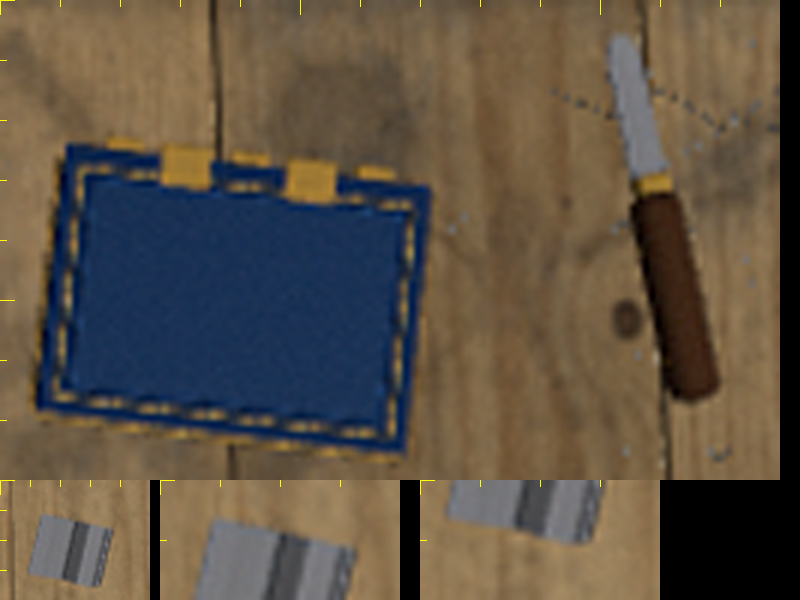

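View pics/sz.png

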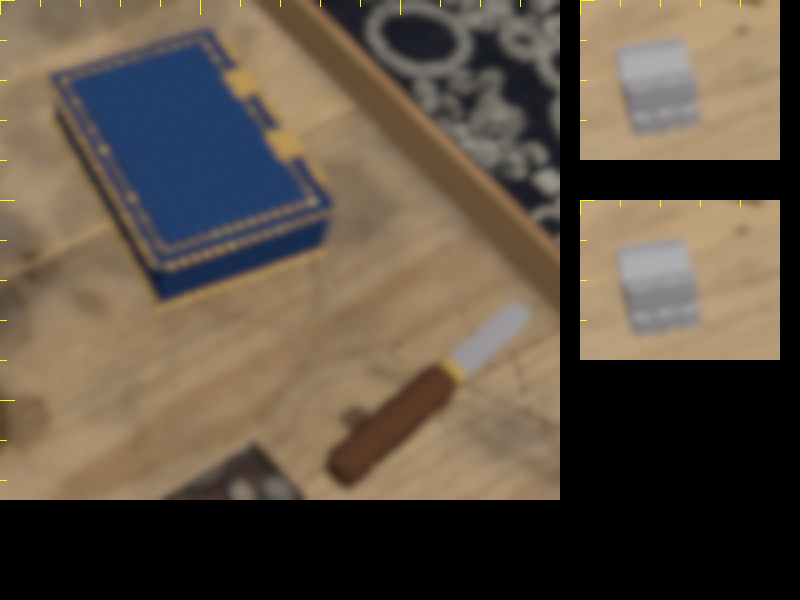

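Both enlargements are clear. In the top view the lid corners are at full-image px (331.1,164.4), (391.6,171.1), (387.3,215.3) and (326.3,208), the knife tip at (423.3,146.1) and its butt at (435.8,206.6). In the scene view the lid corners are at (332.5,232.5), (362.5,277.5), (319.2,292) and (293.2,244.2). The V-block groove runs roughly along image "up", slightly tilted.

```bash
python3 - <<'E'
from h import *
np.set_printoptions(precision=4,suppress=True)
t=cam('top');s=cam('scene')
for n,a,b,z in [('BL',(331.1,164.4),(332.5,232.5),.047),('BR',(391.6,171.1),(362.5,277.5),.047),('FR',(387.3,215.3),(319.2,292),.047),('FL',(326.3,208),(293.2,244.2),.047),
 ('tip',(423.3,146.1),(411.2,302),.011),('joint',(429.3,172),(391.7,317),.02),('butt',(435.8,206.6),(365,343),.022)]:
    print(n,tri(t,a,s,b),'top@z',atz(t,*a,z),'scene@z',atz(s,*b,z))
for p in [(40,36),(108,47),(95,105),(30,95)]: print('vb',atz(t,p[0]/3+175,p[1]/3+210,.045))
for n,p in [('jar',(287,136)),('dish',(190,168)),('gauge',(145,200))]: print(n,atz(t,*p,.03))
for n,p in [('benchR',(430,330)),('trayR',(470,137)),('knifeside',(480,180)),('clutterTR',(440,222))]: print(n,atz(t,*p,.0))
for p in [(620,45),(680,40),(698,125),(635,132)]: print('vb scene',atz(s,200+(p[0]-580)/4,165+p[1]/4,.045))
E
```

```text
BL [0.6902 0.0166 0.0434] top@z [0.6887 0.0175 0.047 ] scene@z [0.6893 0.0134 0.047 ]
BR [ 0.6674 -0.1327  0.0419] top@z [ 0.6672 -0.132   0.047 ] scene@z [ 0.6632 -0.135   0.047 ]
FR [ 0.5578 -0.1164  0.0436] top@z [ 0.5578 -0.1158  0.047 ] scene@z [ 0.5558 -0.1181  0.047 ]
FL [0.5819 0.0326 0.0437] top@z [0.5804 0.0336 0.047 ] scene@z [0.582  0.0294 0.047 ]
tip [ 0.7351 -0.225   0.0121] top@z [ 0.7348 -0.2249  0.011 ] scene@z [ 0.7366 -0.2249  0.011 ]
joint [ 0.6663 -0.2342  0.019 ] top@z [ 0.6659 -0.2337  0.02  ] scene@z [ 0.6663 -0.2348  0.02  ]
butt [ 0.5793 -0.2486  0.0116] top@z [ 0.5772 -0.2443  0.022 ] scene@z [ 0.5765 -0.2531  0.022 ]
vb [0.5564 0.3747 0.045 ]
vb [0.5457 0.319  0.045 ]
vb [0.4986 0.3303 0.045 ]
vb [0.5084 0.3834 0.045 ]
jar [0.7678 0.125  0.03  ]
dish [0.6933 0.3723 0.03  ]
gauge [0.6157 0.4861 0.03  ]
benchR [ 0.2693 -0.2184  0.    ]
trayR [ 0.7572 -0.351   0.    ]
knifeside [ 0.6438 -0.3693  0.    ]
clutterTR [ 0.5388 -0.2597  0.    ]
vb scene [0.5151 0.3845 0.045 ]
vb scene [0.5561 0.368  0.045 ]
vb scene [0.5258 0.273  0.045 ]
vb scene [0.4848 0.2879 0.045 ]
```

```bash
cat >> h.py <<'E'
def down(h): # tool pointing down, tool x at heading h
    return R.from_matrix(np.array([[np.cos(h),np.sin(h),0],[np.sin(h),-np.cos(h),0],[0,0,-1]]).astype(float))
def go(p,Rt):
    o=sensors.get_obs();R0=R.from_rotvec(o['tool_rot'])
    d=R0.inv().apply(np.array(p)-o['tool_pos']);r=(R0.inv()*Rt).as_rotvec()
    print('now',o['tool_pos'].round(4),'shift',d.round(4),'rot',r.round(4),'rows',round(np.linalg.norm(d)/.0417,1),round(np.linalg.norm(r)/.125,1))
E
python3 -c "
from h import *
go([.636,-.240,.2],down(np.pi+.150))"
P='0.085 -0.679 -0.587 0.031 0 0 -0.566'; python3 jog.py '0.085 -0.679 -0.587 0.031 0 0 -0.566;0.085 -0.679 -0.587 0.031 0 0 -0.566;0.085 -0.679 -0.587 0.031 0 0 -0.566;0.085 -0.679 -0.587 0.031 0 0 -0.566;0.085 -0.679 -0.587 0.031 0 0 -0.566;0.085 -0.679 -0.587 0.031 0 0 -0.566;0.085 -0.679 -0.587 0.031 0 0 -0.566;0.085 -0.679 -0.587 0.031 0 0 -0.566;0.085 -0.679 -0.587 0.031 0 0 -0.566;0.085 -0.679 -0.587 0.031 0 0 -0.566;0.085 -0.679 -0.587 0.031 0 0 -0.566;0.085 -0.679 -0.587 0.031 0 0 -0.566;0.085 -0.679 -0.587 0.031 0 0 -0.566;0.085 -0.679 -0.587 0.031 0 0 -0.566;0.085 -0.679 -0.587 0.031 0 0 -0.566;0.085 -0.679 -0.587 0.031 0 0 -0.566;0.085 -0.679 -0.587 0.031 0 0 -0.566;0.085 -0.679 -0.587 0.031 0 0 -0.566;0.085 -0.679 -0.587 0.031 0 0 -0.566;0.085 -0.679 -0.587 0.031 0 0 -0.566'
python3 -c "
from h import *
print(sensors.get_obs()['q'])
go([.636,-.240,.12],down(np.pi+.150))"
```

```text
t: 1.82
tool_pos: [0.6066, -0.1778, 0.2022]
tool_rot: [0.235, -3.132, -0.001]
contact_force: [0.2, 0.5, 0.5]
opening: 0.0848
grip_force: 0.0
[-4.02799113e-01  8.86011247e-02  1.62421266e+00  1.45815768e-04
  1.42941452e+00 -2.12341453e+00]
now [ 0.6066 -0.1778  0.2022] shift [-0.0198 -0.0659  0.0821] rot [ 0.0005 -0.0005 -0.0002] rows 2.6 0.0
```

```bash
cat > shot.py <<'E'
import sys,pickle
from h import *
o=sensors.get_obs();im=imaging.get_image('wrist');n=sys.argv[1]
cv2.imwrite(f'pics/{n}.png',im[:,:,::-1]);pickle.dump(o,open(f'pics/{n}.pkl','wb'))
E
python3 shot.py w1; python3 jog.py '0.06 -0.02 -0.066 0.02 0 0 0;0.06 -0.02 -0.066 0.02 0 0 0;0.06 -0.02 -0.066 0.02 0 0 0;0.06 -0.02 -0.066 0.02 0 0 0'; python3 shot.py w2
python3 -c "
import cv2,numpy as np
a=cv2.imread('pics/w1.png');b=cv2.imread('pics/w2.png')
cv2.imwrite('pics/w12.png',cv2.resize(np.hstack([a,b]),(800,300),interpolation=cv2.INTER_AREA))"
```

```text
t: 2.2
tool_pos: [0.6354, -0.239, 0.1807]
tool_rot: [0.232, -3.13, -0.003]
contact_force: [0.5, 0.6, 0.6]
opening: 0.06
grip_force: 0.0
```

View pics/w12.png

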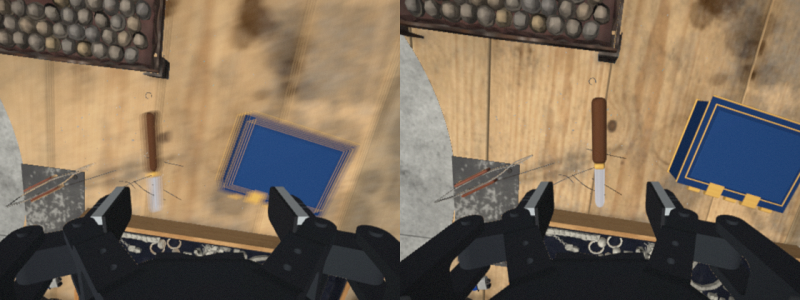

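The wrist pair shows the knife: in the right half (w2), its butt is at full-image px (279,136), the handle/ferrule joint at (279,228) and the tip at (279,288). The first frame was blurred by motion.

```bash
python3 - <<'E'
from h import *; import pickle
o=pickle.load(open('pics/w2.pkl','rb'));w=cam('wrist',o);t=cam('top')
im=cv2.imread('pics/w2.png')
for n,p,q,z in[('butt',(278.6,136),(435.8,206.6),.022),('joint',(278.6,228),(429.3,172),.02),('tip',(278.6,288),(423.3,146.1),.011)]: print(n,atz(w,*p,z).round(4),tri(w,p,t,q).round(4))
# subpixel lid lip corners from w2: FR/FL
print('lidFR',atz(w,(714-400)*1.4,97*1.4,.047).round(4),'BR',atz(w,(682-400)*1.4,182*1.4,.047).round(4))
go([.636,-.2415,.004],down(np.pi+.150))
E
```

```text
butt [ 0.5784 -0.2478  0.022 ] [ 0.5782 -0.2478  0.0108]
joint [ 0.6657 -0.2349  0.02  ] [ 0.6664 -0.2347  0.017 ]
tip [ 0.7349 -0.2246  0.011 ] [ 0.7347 -0.2247  0.0116]
lidFR [ 0.5579 -0.1151  0.047 ] BR [ 0.6671 -0.1268  0.047 ]
now [ 0.6356 -0.2381  0.1818] shift [-1.000e-04 -3.700e-03  1.778e-01] rot [ 0.0014 -0.0014 -0.0006] rows 4.3 0.0
```

```bash
python3 jog.py '0.06 0 -0.001 0.04 0 0 0;0.06 0 -0.001 0.08 0 0 0;0.06 0 -0.001 0.12 0 0 0;0.06 0 -0.001 0.15 0 0 0;0.06 0 -0.001 0.17 0 0 0;0.06 0 -0.001 0.177 0 0 0;0.06 0 -0.001 0.177 0 0 0;0.0 0 -0.001 0.177 0 0 0;0.0 0 -0.001 0.177 0 0 0;0.0 0 -0.001 0.177 0 0 0;0.0 0 -0.001 0.177 0 0 0;0.0 0 -0.001 0.177 0 0 0;0.0 0 -0.001 0.177 0 0 0;0.0 0 -0.001 0.177 0 0 0;0.0 0 -0.001 0.177 0 0 0' 80
```

```text
t: 3.5
tool_pos: [0.638, -0.2399, 0.009]
tool_rot: [-0.235, 3.129, -0.003]
contact_force: [-0.7, 0.3, 7.2]
opening: 0.0178
grip_force: 81.1
```

```bash
python3 jog.py '0 0 0 -0.03 0 0 0;0 0 0 -0.07 0 0 0;0 0 0 -0.11 0 0 0;0 0 0 -0.11 0 0 0' 80; python3 -c "
from h import *
go([.4478,-.0232,.12],down(np.pi-.147))"
```

```text
t: 3.83
tool_pos: [0.6415, -0.2417, 0.1275]
tool_rot: [-0.235, 3.118, -0.014]
contact_force: [2.1, -1.2, 1.3]
opening: 0.0181
grip_force: 80.2
now [ 0.6415 -0.2417  0.1275] shift [0.1589 0.2451 0.0027] rot [-0.008   0.0158  0.2972] rows 7.0 2.4
```

```bash
python3 jog.py '0 0.159 0.245 0 0 0 0.297;0 0.159 0.245 0 0 0 0.297;0 0.159 0.245 0 0 0 0.297;0 0.159 0.245 0 0 0 0.297;0 0.159 0.245 0 0 0 0.297;0 0.159 0.245 0 0 0 0.297;0 0.159 0.245 0 0 0 0.297;0 0.159 0.245 0 0 0 0.297;0 0.159 0.245 0 0 0 0.297;0 0.159 0.245 0 0 0 0.297' 80; python3 -c "
from h import *
print(sensors.get_obs()['q'])
go([.4478,-.0232,.036],down(np.pi-.147))"
```

```text
t: 4.67
tool_pos: [0.4428, -0.0207, 0.1165]
tool_rot: [0.229, 3.131, -0.001]
contact_force: [0.4, -0.2, -1.0]
opening: 0.0178
grip_force: 80.2
[-2.14631254e-01 -3.06802319e-01  2.13615067e+00 -2.77060454e-04
  1.30988647e+00 -1.63903781e+00]
now [ 0.4428 -0.0207  0.1165] shift [-0.0051 -0.0017  0.0805] rot [-0.0004  0.0023  0.0007] rows 1.9 0.0
```

```bash
python3 jog.py '0 -0.002 -0.002 0.03 0 0 0;0 -0.005 -0.002 0.06 0 0 0;0 -0.005 -0.002 0.08 0 0 0;0 -0.005 -0.002 0.08 0 0 0;0 -0.005 -0.002 0.08 0 0 0' 80; python3 shot.py w3; python3 - <<'E'
from h import *
for n in('top','scene'): cv2.imwrite(f'pics/{n}3.png',imaging.get_image(n)[:,:,::-1])
f=lambda a,u,v,w,h,s:cv2.resize(cv2.imread(f'pics/{a}3.png')[v:v+h,u:u+w],None,fx=s,fy=s,interpolation=cv2.INTER_CUBIC)
C=np.zeros((600,800,3),np.uint8)
C[:300,:400]=f('top',310,200,100,75,4);C[:300,400:]=f('scene',240,225,100,75,4)
C[300:,:400]=cv2.resize(cv2.imread('pics/w3.png'),(400,300));cv2.imwrite('pics/c3.png',C)
print(sensors.get_obs()['tool_pos'],sensors.get_obs()['tool_rot'])
E
```

```text
t: 5.08
tool_pos: [0.4469, -0.024, 0.0352]
tool_rot: [-0.232, -3.131, -0.0]
contact_force: [-0.1, -0.7, -0.1]
opening: 0.0175
grip_force: 80.1
[ 0.44890931 -0.02403977  0.03783513] [ 2.31063856e-01  3.12945125e+00 -8.69251645e-04]
```

View pics/c3.png

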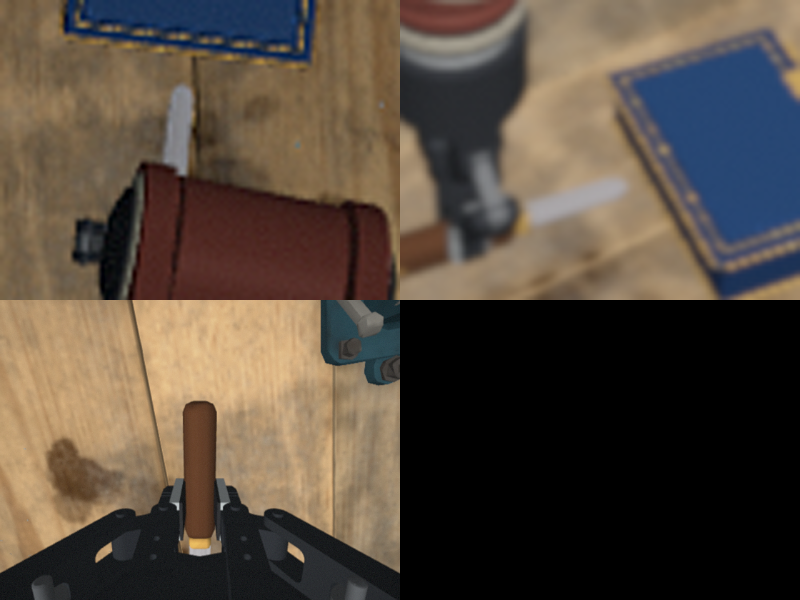

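Knife is held straight. Its tip is at top px (355.4,221.4) and scene px (296.6,270.6), in front of the middle of the lip.

```bash
python3 - <<'E'
from h import *
t=cam('top');s=cam('scene')
X=tri(t,(355.4,221.4),s,(296.6,270.6));print(X, atz(t,355.4,221.4,.039),atz(s,296.6,270.6,.039))
B=tri(t,(310+175/4,200+165/4),s,(240+130/4,225+215/4));print('blade root',B)
f=np.array([.9892,-.1465]);L=np.array([.5695,-.0412])
print('tip ahead of lip',(X[:2]-L)@f,'lat',(X[:2]-L)@[.1465,.9892])
o=sensors.get_obs();print(o['tool_pos'],o['contact_force'])
E
```

```text
[ 0.54662289 -0.03833445  0.0399994 ] [ 0.54550158 -0.03783844  0.039     ] [ 0.54884716 -0.03844634  0.039     ]
blade root [ 0.4939756  -0.03065037  0.03626197]
tip ahead of lip -0.02304984381822067 lat -0.0005168943659046997
[ 0.44890931 -0.02403977  0.03783513] [ 0.01758768 -0.49544145 -0.76695638]
```

```bash
python3 jog.py '0 -0.008 0 0.002 0 0 0;0 -0.016 0 0.002 0 0 0;0 -0.022 0 0.002 0 0 0;0 -0.026 0 0.002 0 0 0;0 -0.028 0 0.002 0 0 0;0 -0.028 0 0.002 0 0 0;0 -0.028 0 0.002 0 0 0' 80; python3 -c "
from h import *
o=sensors.get_obs();print(o['tool_pos'],o['contact_force'])"
```

```text
t: 5.82
tool_pos: [0.4746, -0.0274, 0.0337]
tool_rot: [0.23, 3.133, 0.0]
contact_force: [0.3, -0.1, -1.4]
opening: 0.0176
grip_force: 80.2
[ 0.47463201 -0.02735621  0.03371529] [ 0.2642653  -0.09326049 -1.35396403]
```

```bash
python3 jog.py '0 -0.001 0 0 0 0 0;0 -0.002 0 0 0 0 0;0 -0.002 0 0 0 0 0' 80; python3 -c "
from h import *
for i in range(3): imaging.get_image('wrist');o=sensors.get_obs();print(o['tool_pos'],o['contact_force'])"
```

```text
t: 6.07
tool_pos: [0.4755, -0.0274, 0.0332]
tool_rot: [-0.23, -3.13, -0.0]
contact_force: [-4.5, 0.2, 1.1]
opening: 0.0176
grip_force: 80.3
[ 0.47549846 -0.02742156  0.03323267] [-4.85834574  0.1261778   0.76917922]
[ 0.47550671 -0.02743884  0.03322073] [-4.46699394 -0.05612456  0.23289992]
[ 0.47552705 -0.027455    0.03322962] [-4.80536778  1.15563558 -0.02215831]
```

```bash
python3 jog.py '0 0.002 0 0 0 0 0;0 0.002 0 -0.004 0 0 0;0 0.002 0 -0.008 0 0 0;0 0.001 0 -0.016 0 0 0;0 0 0 -0.024 0 0 0;0 -0.002 0 -0.032 0 0 0;0 -0.005 0 -0.039 0 0 0;0 -0.008 0 -0.047 0 0 0;0 -0.012 0 -0.054 0 0 0;0 -0.016 0 -0.061 0 0 0;0 -0.02 0 -0.067 0 0 0;0 -0.02 0 -0.067 0 0 0;0 -0.02 0 -0.067 0 0 0' 80
python3 - <<'E'
from h import *
o=sensors.get_obs();print(o['tool_pos'],o['tool_rot'],o['contact_force'],o['t'])
C=np.zeros((300,800,3),np.uint8)
for i,(n,u,v) in enumerate([('top',310,150),('scene',260,200)]):
    im=imaging.get_image(n)[:,:,::-1]; C[:,400*i:400*i+400]=cv2.resize(im[v:v+90,u:u+120],(400,300),interpolation=cv2.INTER_CUBIC)
cv2.imwrite('pics/c4.png',C)
E
```

```text
t: 7.3
tool_pos: [0.4974, -0.0308, 0.1015]
tool_rot: [0.23, 3.131, -0.0]
contact_force: [-0.8, -0.2, -1.1]
opening: 0.0176
grip_force: 80.1
[ 0.49740723 -0.03079453  0.10154779] [ 2.30271105e-01  3.13101716e+00 -4.02038137e-04] [-0.83555118 -0.21210886 -1.09969463] 7.3
```

View pics/c4.png

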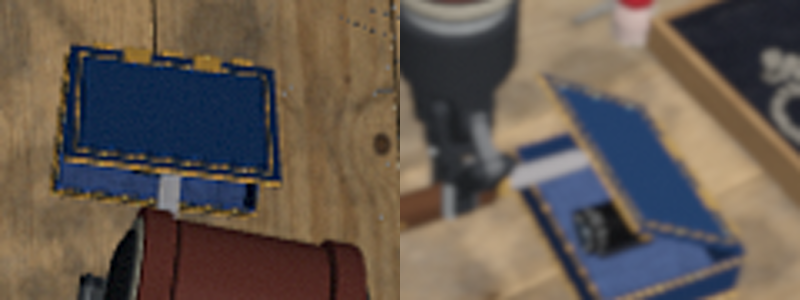

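Lid is levered to about 0.6 rad, with the blade at (170,190) under its lip. Continuing the arc.

```bash
python3 jog.py '0 -0.005 0 -0.006 0 0 0;0 -0.0105 0 -0.012 0 0 0;0 -0.0165 0 -0.017 0 0 0;0 -0.0225 0 -0.022 0 0 0;0 -0.029 0 -0.026 0 0 0;0 -0.036 0 -0.029 0 0 0;0 -0.043 0 -0.032 0 0 0;0 -0.051 0 -0.034 0 0 0;0 -0.058 0 -0.036 0 0 0;0 -0.065 0 -0.037 0 0 0;0 -0.073 0 -0.036 0 0 0;0 -0.08 0 -0.036 0 0 0;0 -0.089 0 -0.034 0 0 0;0 -0.097 0 -0.032 0 0 0;0 -0.104 0 -0.03 0 0 0;0 -0.11 0 -0.026 0 0 0;0 -0.117 0 -0.023 0 0 0;0 -0.119 0 -0.022 0 0 0;0 -0.119 0 -0.022 0 0 0;0 -0.119 0 -0.022 0 0 0' 80
python3 - <<'E'
from h import *
o=sensors.get_obs();print(o['tool_pos'],o['tool_rot'],o['contact_force'],o['t'])
C=np.zeros((600,800,3),np.uint8)
for i,(n,u,v) in enumerate([('top',310,120),('scene',260,170)]):
    im=imaging.get_image(n)[:,:,::-1]; cv2.imwrite(f'pics/{n}5.png',im); C[:300,400*i:400*i+400]=cv2.resize(im[v:v+90,u:u+120],(400,300),interpolation=cv2.INTER_CUBIC)
cv2.imwrite('pics/c5.png',C[:300])
E
```

```text
t: 9.07
tool_pos: [0.614, -0.0479, 0.1224]
tool_rot: [-0.23, -3.133, -0.0]
contact_force: [0.1, -0.0, -0.6]
opening: 0.018
grip_force: 80.2
[ 0.61398343 -0.0479465   0.12240723] [-2.30286997e-01 -3.13261507e+00 -1.65980029e-04] [ 0.10628589 -0.01998568 -0.56884804] 9.0667
```

View pics/c5.png

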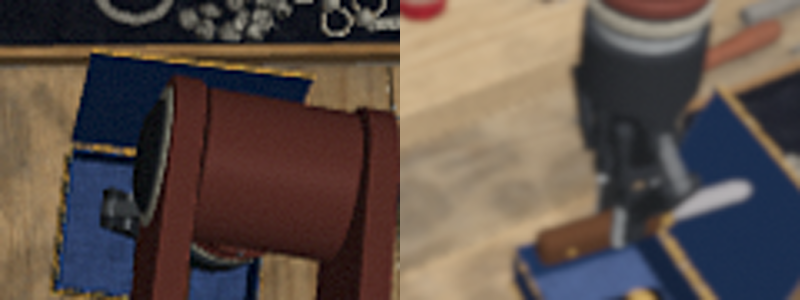

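```bash
python3 jog.py '0 0.04 0 -0.01 0 0 0;0 0.08 0 -0.01 0 0 0;0 0.08 0 -0.01 0 0 0;0 0.08 0 -0.01 0 0 0' 80;python3 -c "
from h import *
go([.54,-.24,.12],down(np.pi+.150))"
```

```text
t: 9.5
tool_pos: [0.5325, -0.0357, 0.1316]
tool_rot: [-0.23, -3.132, -0.0]
contact_force: [1.1, -0.0, -1.7]
opening: 0.018
grip_force: 80.1
now [ 0.5325 -0.0357  0.1316] shift [-0.0373 -0.201   0.0115] rot [ 0.0003 -0.0016 -0.2966] rows 4.9 2.4
```

```bash
python3 jog.py '0 -0.037 -0.201 0 0 0 -0.297;0 -0.037 -0.201 0 0 0 -0.297;0 -0.037 -0.201 0 0 0 -0.297;0 -0.037 -0.201 0 0 0 -0.297;0 -0.037 -0.201 0 0 0 -0.297;0 -0.037 -0.201 0 0 0 -0.297;0 -0.037 -0.201 0 0 0 -0.297' 80;python3 -c "
from h import *
go([.638,-.240,.009],down(np.pi+.150))"
```

```text
t: 10.08
tool_pos: [0.5433, -0.2436, 0.1338]
tool_rot: [-0.23, 3.131, -0.002]
contact_force: [0.3, 0.7, -0.8]
opening: 0.0176
grip_force: 80.1
now [ 0.5433 -0.2436  0.1338] shift [-0.094 -0.01   0.125] rot [-0.0015  0.002  -0.0037] rows 3.8 0.0
```

```bash
python3 jog.py '0 -0.04 -0.008 0 0 0 0;0 -0.08 -0.008 0 0 0 0;0 -0.092 -0.008 0.03 0 0 0;0 -0.092 -0.008 0.07 0 0 0;0 -0.092 -0.008 0.1 0 0 0;0 -0.092 -0.008 0.115 0 0 0;0 -0.092 -0.008 0.12 0 0 0;0 -0.092 -0.008 0.123 0 0 0;0 -0.092 -0.008 0.123 0 0 0;0 -0.092 -0.008 0.123 0 0 0' 80
```

```text
t: 10.92
tool_pos: [0.636, -0.2354, 0.0124]
tool_rot: [-0.236, 3.129, -0.004]
contact_force: [-0.4, -0.0, -0.7]
opening: 0.0178
grip_force: 80.2
```

```bash
python3 jog.py '0 0 0 0.002 0 0 0;0 0 0 0.004 0 0 0;0 0 0 0.004 0 0 0;0.025 0 0 0.004 0 0 0;0.05 0 0 0.004 0 0 0;0.05 0 0 0.004 0 0 0;0.05 0 0 0.004 0 0 0;0.05 0 0 0.004 0 0 0;0.05 0 0 0.004 0 0 0;0.05 0 0 -0.02 0 0 0;0.05 0 0 -0.06 0 0 0;0.05 0 0 -0.1 0 0 0;0.05 0 0 -0.14 0 0 0;0.05 0 0 -0.18 0 0 0;0.05 0 0 -0.18 0 0 0' 80; python3 -c "
from h import *
go([.52,.0,.22],down(np.pi-.147))"
```

```text
t: 12.17
tool_pos: [0.6389, -0.2369, 0.2017]
tool_rot: [-0.235, 3.118, -0.014]
contact_force: [0.7, -1.4, 1.6]
opening: 0.0498
grip_force: 0.0
now [ 0.6389 -0.2369  0.2017] shift [ 0.0818  0.2518 -0.022 ] rot [-0.0079  0.0158  0.2974] rows 6.4 2.4
```

```bash
python3 jog.py '0.06 0.03 0.19 0 0 0 0.297;0.06 0.03 0.19 0 0 0 0.297;0.06 0.03 0.19 0 0 0 0.297;0.06 0.03 0.19 0 0 0 0.297;0.06 0.03 0.19 0 0 0 0.297;0.06 0.03 0.19 0 0 0 0.297;0.06 0.03 0.19 0 0 0 0.297;0.06 0.03 0.19 0 0 0 0.297' 80; python3 shot.py w6; python3 jog.py '0.06 0.02 0.03 0 0 0 0;0.06 0.02 0.03 0 0 0 0;0.06 0.02 0.03 0 0 0 0'; python3 shot.py w7; python3 -c "
from h import *
for n in('top','scene'): cv2.imwrite(f'pics/{n}6.png',imaging.get_image(n)[:,:,::-1])
a=cv2.imread('pics/w6.png');b=cv2.imread('pics/w7.png');C=np.zeros((600,800,3),np.uint8)
C[:300]=cv2.resize(np.hstack([a,b]),(800,300),interpolation=cv2.INTER_AREA)
C[300:,:400]=cv2.resize(cv2.imread('pics/top6.png')[120:240,320:480],(400,300),interpolation=cv2.INTER_CUBIC)
C[300:,400:]=cv2.resize(cv2.imread('pics/scene6.png')[200:350,270:470],(400,300),interpolation=cv2.INTER_CUBIC)
cv2.imwrite('pics/c6.png',C)"
```

```text
t: 12.83
tool_pos: [0.5765, -0.0518, 0.1898]
tool_rot: [0.23, 3.133, -0.001]
contact_force: [0.5, 0.1, 0.3]
opening: 0.0604
grip_force: 0.0
t: 13.13
tool_pos: [0.5609, -0.0192, 0.1896]
tool_rot: [-0.23, -3.133, 0.0]
contact_force: [0.4, -0.4, -0.5]
opening: 0.0602
grip_force: 0.0
```

View pics/c6.png

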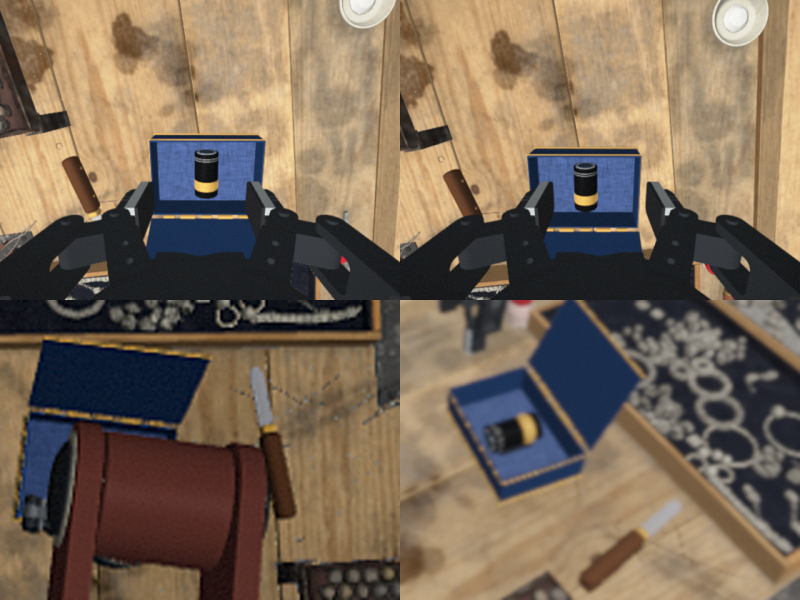

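The knife lies flat beside the case and the lid leans back. The barrel shows in w6 at about full px x 273–305, y 208–277, and in w7 at x 244–276, y 228–296.

```bash
python3 - <<'E'
from h import *; import pickle
np.set_printoptions(precision=4,suppress=True)
cs={}
for n,(u0,u1,v0,v1) in {'w6':(240,330,203,287),'w7':(225,315,222,303)}.items():
    im=cv2.imread(f'pics/{n}.png').astype(int);b,g,r=im[...,0],im[...,1],im[...,2]
    m=((b-r)<25).astype(np.uint8);M=np.zeros_like(m);M[v0:v1,u0:u1]=m[v0:v1,u0:u1]
    k,l,st,ce=cv2.connectedComponentsWithStats(M);i=1+np.argmax(st[1:,4]);print(n,st[i],ce[i])
    x,y,w,h,_=st[i];c=cam('wrist',pickle.load(open(f'pics/{n}.pkl','rb')));L=(l==i)
    pts=[]
    for f in(.3,.7):
        row=np.where(L[int(y+f*h)])[0];u=row.mean();pts.append((u,y+f*h));print(' axis pt',atz(c,u,y+f*h,.03),'width px',len(row))
    print(' near low',atz(c,x+w/2,y,.006),'far top',atz(c,x+w/2,y+h,.036))
    cs[n]=(c,(x+w/2,y+h),(x+w/2,y+.0))
print('tri far',tri(cs['w6'][0],cs['w6'][1],cs['w7'][0],cs['w7'][1]),'near',tri(cs['w6'][0],cs['w6'][2],cs['w7'][0],cs['w7'][2]))
E
```

```text
w6 [ 272  210   34   68 2061] [288.4085 243.7487]
 axis pt [ 0.6106 -0.0479  0.03  ] width px 32
 axis pt [ 0.6392 -0.0519  0.03  ] width px 34
 near low [ 0.5964 -0.0447  0.006 ] far top [ 0.6586 -0.0543  0.036 ]
w7 [ 243  228   34   69 2034] [259.3918 262.0398]
 axis pt [ 0.6097 -0.0471  0.03  ] width px 31
 axis pt [ 0.6395 -0.0515  0.03  ] width px 34
 near low [ 0.5958 -0.0452  0.006 ] far top [ 0.6595 -0.0539  0.036 ]
tri far [ 0.6589 -0.0541  0.0362] near [ 0.5956 -0.0448  0.0079]
```

```bash
python3 -c "
from h import *
go([.6275,-.0497,.011],down(np.pi-.147))"
```

```text
now [ 0.5613 -0.0199  0.1898] shift [-0.0698 -0.0196  0.1788] rot [-0.0004  0.0003 -0.0012] rows 4.6 0.0
```

```bash
python3 jog.py '0.06 -0.035 -0.01 0 0 0 0;0.06 -0.07 -0.02 0.02 0 0 0;0.06 -0.07 -0.02 0.05 0 0 0;0.06 -0.07 -0.02 0.07 0 0 0;0.06 -0.07 -0.02 0.07 0 0 0;0.06 -0.07 -0.02 0.07 0 0 0'; python3 -c "
from h import *
go([.6275,-.0497,.011],down(np.pi-.147))"
```

```text
t: 13.78
tool_pos: [0.6264, -0.0495, 0.1181]
tool_rot: [-0.232, -3.13, -0.0]
contact_force: [0.9, -0.0, 1.0]
opening: 0.06
grip_force: 0.0
now [ 0.6264 -0.0495  0.1181] shift [-1.500e-03 -1.000e-04  1.071e-01] rot [ 0.     -0.0035 -0.0009] rows 2.6 0.0
```

```bash
python3 jog.py '0.06 -0.001 0 0.03 0 0 0;0.06 -0.001 0 0.06 0 0 0;0.06 -0.001 0 0.085 0 0 0;0.06 -0.001 0 0.1 0 0 0;0.06 -0.001 0 0.107 0 0 0;0.06 -0.001 0 0.107 0 0 0;0.06 -0.001 0 0.107 0 0 0' 40; python3 -c "
from h import *
go([.6275,-.0497,.011],down(np.pi-.147));print(sensors.get_obs()['contact_force'])"
```

```text
t: 14.37
tool_pos: [0.6295, -0.0492, 0.0146]
tool_rot: [0.23, 3.13, -0.001]
contact_force: [0.4, -0.8, 1.2]
opening: 0.0601
grip_force: 0.0
now [ 0.6295 -0.0492  0.0146] shift [ 0.0019 -0.0008  0.0036] rot [-0.0002  0.0027  0.0002] rows 0.1 0.0
[ 0.41042351 -0.82617138  1.16987431]
```

```bash
python3 jog.py '0.06 0.001 -0.001 0 0 0 0;0.06 0.001 -0.001 0 0 0 0;0.06 0.001 -0.001 0 0 0 0;0.06 0.001 -0.001 0 0 0 0'; python3 -c "
from h import *
go([.6275,-.0497,.011],down(np.pi-.147));print(sensors.get_obs()['contact_force'])"
```

```text
t: 14.7
tool_pos: [0.6277, -0.0499, 0.0139]
tool_rot: [0.23, 3.131, -0.0]
contact_force: [0.8, 0.0, -1.2]
opening: 0.0597
grip_force: 0.0
now [ 0.6277 -0.0499  0.0139] shift [0.0002 0.0002 0.0029] rot [-0.0001  0.0017  0.0002] rows 0.1 0.0
[ 0.81997309  0.02803633 -1.17969349]
```

```bash
python3 jog.py '0.06 0 0 0.003 0 0 0;0.06 0 0 0.003 0 0 0;0.03 0 0 0.003 0 0 0;0.0 0 0 0.003 0 0 0;0.0 0 0 0.003 0 0 0;0.0 0 0 0.003 0 0 0;0.0 0 0 0.003 0 0 0;0.0 0 0 0.003 0 0 0;0.0 0 0 0.003 0 0 0' 60;  python3 -c "
from h import *
go([.6275,-.0497,.11],down(np.pi-.147));print(sensors.get_obs()['contact_force'])"
```

```text
t: 15.45
tool_pos: [0.6272, -0.0498, 0.0099]
tool_rot: [0.23, 3.133, -0.0]
contact_force: [-0.0, -0.3, 0.4]
opening: 0.0317
grip_force: 59.5
now [ 0.6272 -0.0498  0.0099] shift [-3.000e-04  1.000e-04 -1.001e-01] rot [-0.      0.0005  0.0002] rows 2.4 0.0
[-0.04354967 -0.25079387  0.36136022]
```

```bash
python3 jog.py '0 0 0 -0.015 0 0 0;0 0 0 -0.04 0 0 0;0 0 0 -0.08 0 0 0;0 0 0 -0.12 0 0 0;0 0 0 -0.16 0 0 0;0 0 0 -0.19 0 0 0;0 0 0 -0.19 0 0 0;0 0 0 -0.19 0 0 0' 60;  python3 -c "
from h import *
go([.48,.33,.20],down(np.pi-.20))"
```

```text
t: 16.12
tool_pos: [0.6284, -0.05, 0.204]
tool_rot: [0.23, 3.127, -0.001]
contact_force: [0.4, 0.3, -1.4]
opening: 0.0319
grip_force: 59.6
now [ 0.6284 -0.05    0.204 ] shift [0.2025 0.3542 0.0026] rot [-0.0002  0.0063  0.0532] rows 9.8 0.4
```

```bash
python3 jog.py '0 0.202 0.354 0 0 0 0.053;0 0.202 0.354 0 0 0 0.053;0 0.202 0.354 0 0 0 0.053;0 0.202 0.354 0 0 0 0.053;0 0.202 0.354 0 0 0 0.053;0 0.202 0.354 0 0 0 0.053;0 0.202 0.354 0 0 0 0.053;0 0.202 0.354 0 0 0 0.053;0 0.202 0.354 0 0 0 0.053;0 0.202 0.354 0 0 0 0.053;0 0.202 0.354 0 0 0 0.053;0 0.202 0.354 0 0 0 0.053;0 0.202 0.354 0 0 0 0.053' 60; python3 shot.py w8; python3 jog.py '0 0 0.04 0 0 0 0;0 0 0.04 0 0 0 0;0 0 0.04 0 0 0 0;0 0 0.04 0 0 0 0'; python3 shot.py w9; python3 -c "
import cv2,numpy as np
C=np.zeros((600,800,3),np.uint8)
for i,n in enumerate(('w8','w9')):
    a=cv2.imread(f'pics/{n}.png');C[:300,i*400:i*400+400]=cv2.resize(a,(400,300),interpolation=cv2.INTER_AREA)
    C[300:,i*400:i*400+400]=cv2.resize(a[150:300,180:380],(400,300),interpolation=cv2.INTER_CUBIC)
cv2.imwrite('pics/c8.png',C)"
```

```text
t: 17.2
tool_pos: [0.4781, 0.3293, 0.198]
tool_rot: [-0.312, -3.124, 0.004]
contact_force: [-0.4, 0.6, -1.1]
opening: 0.032
grip_force: 59.8
t: 17.58
tool_pos: [0.4874, 0.368, 0.1993]
tool_rot: [-0.315, -3.125, 0.002]
contact_force: [0.3, -0.6, -1.3]
opening: 0.0315
grip_force: 60.1
```

View pics/c8.png

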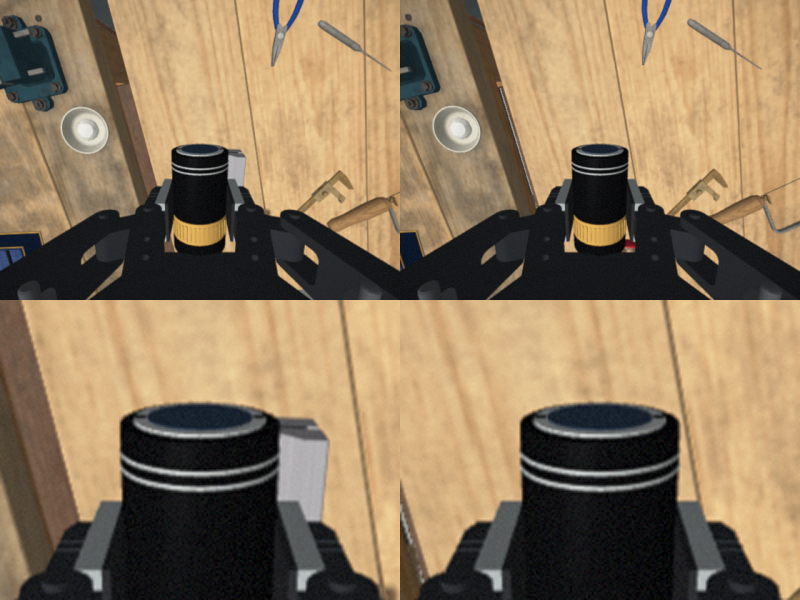

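The held barrel hides the V-block from this side. Only its grey flank shows, at full px about (325,215). I'll move further ahead so it comes into view, and fit its known shape by code.

```bash
python3 jog.py '0 -0.13 -0.01 -0.02 0 0 0;0 -0.13 -0.01 -0.02 0 0 0;0 -0.13 -0.01 -0.02 0 0 0;0 -0.13 -0.01 -0.02 0 0 0;0 -0.13 -0.01 -0.02 0 0 0;0 -0.13 -0.01 -0.02 0 0 0;0 -0.13 -0.01 -0.02 0 0 0' 60; python3 shot.py wa; python3 jog.py '0 -0.13 0 0 0 0 0;0 -0.01 -0.06 0 0 0 0;0 -0.01 -0.06 0 0 0 0;0 -0.01 -0.06 0 0 0 0;0 -0.01 -0.06 0 0 0 0;0 -0.01 -0.06 0 0 0 0' 60; python3 shot.py wb
cat > vb.py <<'E'
from h import *; import pickle
from scipy.optimize import minimize
np.set_printoptions(precision=4,suppress=True)
def geo(x,y,a):
    c,s=np.cos(a),np.sin(a)
    prof=[(-27,0),(27,0),(27,45),(14.5,45),(0,30.5),(-14.5,45),(-27,45)]
    W=lambda px,py,pz:np.array([x+(c*px-s*py)/1e3,y+(s*px+c*py)/1e3,pz/1e3])
    F=[[W(e,p,q) for p,q in prof] for e in(-25,25)]
    for i in range(7):
        p,q=prof[i],prof[(i+1)%7];F.append([W(-25,*p),W(25,*p),W(25,*q),W(-25,*q)])
    return F
def render(c,v,shape,ss=8):
    m=np.zeros(shape,np.uint8)
    for f in geo(*v):
        P=np.array([proj(c,X) for X in f]);cv2.fillPoly(m,[np.round(P*ss).astype(np.int32)],1,shift=3)
    return m
views={}
t=cam('top');s=cam('scene')
guess=np.array([.527,.352,-.2])
for n in('wa','wb'):
    im=cv2.imread(f'pics/{n}.png');c=cam('wrist',pickle.load(open(f'pics/{n}.pkl','rb')));views[n]=(im,c)
views['top']=(cv2.imread('pics/top0.png'),t);views['scene']=(cv2.imread('pics/scene0.png'),s)
def mask(n):
    im,c=views[n];h=cv2.cvtColor(im,cv2.COLOR_BGR2HSV)
    m=((h[...,1]<50)&(h[...,2]>50)).astype(np.uint8)
    u,v=proj(c,[guess[0],guess[1],.03]);print(n,'centre',u,v)
    z=np.zeros_like(m);r=90 if n[0]=='w' else 28;u,v=int(u),int(v);a,b=max(0,v-r),max(0,u-r);z[a:v+r,b:u+r]=m[a:v+r,b:u+r]
    z=cv2.morphologyEx(z,cv2.MORPH_CLOSE,np.ones((3,3)))
    k,l,st,ce=cv2.connectedComponentsWithStats(z);i=1+np.argmax(st[1:,4]);print(st[i],ce[i]);return (l==i).astype(np.uint8)
if __name__=='__main__':
    M={n:mask(n) for n in views}
    def iou(n,v):
        r=render(views[n][1],v,M[n].shape);return (r&M[n]).sum()/(r|M[n]).sum()
    for S in(['wa'],['wb'],['wa','wb'],['top'],['scene'],['wa','wb','top','scene']):
        best=None
        for a0 in(-.1,-.2,-.3):
            g=np.array([guess[0],guess[1],a0]);sim=np.array([g,g+[.004,0,0],g+[0,.004,0],g+[0,0,.08]])
            r=minimize(lambda v:-sum(iou(n,v) for n in S)/len(S),g,method='Nelder-Mead',options=dict(initial_simplex=sim,xatol=1e-5,fatol=1e-5))
            if best is None or r.fun<best.fun: best=r
        print(S,best.x,-best.fun)
E
python3 vb.py
```

```text
t: 18.22
tool_pos: [0.6111, 0.3335, 0.2195]
tool_rot: [-0.313, -3.125, 0.0]
contact_force: [-0.3, 0.6, -1.0]
opening: 0.0319
grip_force: 60.1
t: 18.77
tool_pos: [0.6097, 0.2737, 0.2207]
tool_rot: [0.312, 3.125, 0.002]
contact_force: [-0.4, 0.5, -0.6]
opening: 0.0319
grip_force: 60.1
wa centre 280.9635060912519 105.02709929822507
[ 254   75   60   59 3173] [283.133 104.041]
wb centre 341.28538402908794 93.2679744385062
[ 312   63   66   59 3483] [344.1157  92.5682]
top centre 198.88447304867282 233.77828495365353
[184 221  29  25 491] [197.9695 233.2281]
scene centre 218.70899402617084 184.92126348495154
[209 174  21  25 405] [219.2321 186.079 ]
['wa'] [ 0.5276  0.3535 -0.2325] 0.9597701149425287
['wb'] [ 0.5279  0.3533 -0.2329] 0.9503410641200546
['wa', 'wb'] [ 0.5282  0.3536 -0.2386] 0.9535164397240341
['top'] [ 0.5298  0.3554 -0.2034] 0.9143389199255121
['scene'] [ 0.5284  0.3534 -0.3061] 0.9159090909090909
['wa', 'wb', 'top', 'scene'] [ 0.5279  0.3548 -0.2223] 0.9242127047966933
```

```bash
python3 - <<'E'
from vb import *
for n in('wa','wb'):
    im,c=views[n];M=mask(n)
    g=cv2.cvtColor(im,cv2.COLOR_BGR2GRAY);x,y,w,h=cv2.boundingRect(M)
    x-=4;y-=4;w+=8;h+=8
    sub=cv2.resize(g[y:y+h,x:x+w],None,fx=6,fy=6,interpolation=cv2.INTER_CUBIC)
    L=cv2.createLineSegmentDetector().detect(sub)[0][:,0]
    for l in L:
        p=(l+.5)/6-.5+[x,y,x,y]
        A=atz(c,*p[:2],.045);B=atz(c,*p[2:],.045);d=B-A;
        if d[0]<0:d=-d
        ln=np.hypot(*d[:2]);hd=np.arctan2(d[1],d[0]);mid=(A+B)/2
        if ln>.03 and abs(hd)<.6:
            a=-.235;q=mid[:2]-[.5279,.3535];print(n,'len',ln.round(4),'head',hd.round(3),'lat mm',(1e3*(-np.sin(a)*q[0]+np.cos(a)*q[1])).round(1))
E
```

```text
wa centre 280.9635060912519 105.02709929822507
[ 254   75   60   59 3173] [283.133 104.041]
wa len 0.0465 head -0.242 lat mm 1.6
wa len 0.0484 head -0.24 lat mm -14.0
wb centre 341.28538402908794 93.2679744385062
[ 312   63   66   59 3483] [344.1157  92.5682]
wb len 0.0428 head -0.244 lat mm -30.8
wb len 0.0465 head -0.242 lat mm -1.1
```

```bash
python3 -c "
from h import *
go([.528,.3538,.10],down(np.pi-.24))"
```

```text
now [0.61   0.2738 0.2212] shift [0.0964 0.062  0.1211] rot [0.0015 0.002  0.0414] rows 4.0 0.3
```

```bash
python3 jog.py '0 0.035 0.022 0.02 0 0 0.041;0 0.065 0.042 0.05 0 0 0.041;0 0.09 0.058 0.08 0 0 0.041;0 0.096 0.062 0.11 0 0 0.041;0 0.096 0.062 0.121 0 0 0.041;0 0.096 0.062 0.121 0 0 0.041;0 0.096 0.062 0.121 0 0 0.041;0 0.096 0.062 0.121 0 0 0.041' 60; python3 shot.py wc; python3 -c "
from h import *
go([.528,.3538,.0444],down(np.pi-.24));print(sensors.get_obs()['contact_force'])"
```

```text
t: 19.48
tool_pos: [0.5309, 0.3531, 0.102]
tool_rot: [0.378, 3.114, 0.004]
contact_force: [0.5, -0.6, -0.9]
opening: 0.032
grip_force: 60.1
now [0.5312 0.3531 0.1023] shift [ 0.0035 -0.0003  0.0579] rot [ 0.0037  0.0045 -0.0018] rows 1.4 0.0
[-1.3577557   0.82589178 -0.18489666]
```

```bash
python3 jog.py '0 0.002 0 0.015 0 0 0;0 0.002 0 0.03 0 0 0;0 0.002 0 0.042 0 0 0;0 0.002 0 0.05 0 0 0;0 0.002 0 0.05 0 0 0;0 0.002 0 0.05 0 0 0;0 0.002 0 0.05 0 0 0' 60; python3 -c "
from h import *
go([.528,.3538,.0444],down(np.pi-.24));print(sensors.get_obs()['contact_force'])"
```

```text
t: 20.12
tool_pos: [0.5267, 0.3531, 0.049]
tool_rot: [0.377, 3.119, 0.0]
contact_force: [0.5, 0.1, -0.5]
opening: 0.0319
grip_force: 60.1
now [0.5267 0.3531 0.049 ] shift [-0.0011  0.001   0.0046] rot [ 0.      0.0001 -0.0009] rows 0.1 0.0
[ 0.49649667  0.07432892 -0.54800512]
```

No contact yet, 4.6 mm above the seat. Easing down.

```bash
python3 jog.py '0 -0.001 0.001 0.002 0 0 0;0 -0.001 0.001 0.004 0 0 0;0 -0.001 0.001 0.005 0 0 0;0 -0.001 0.001 0.006 0 0 0;0 -0.001 0.001 0.006 0 0 0;0 -0.001 0.001 0.006 0 0 0' 60; python3 -c "
from h import *
for i in range(3): imaging.get_image('wrist');o=sensors.get_obs();print(o['tool_pos'],o['contact_force'],o['wrist_torque'])"
```

```text
t: 20.62
tool_pos: [0.5281, 0.3541, 0.0445]
tool_rot: [0.377, 3.119, 0.0]
contact_force: [-3.2, -2.5, 8.7]
opening: 0.0322
grip_force: 63.4
[0.52805202 0.35406265 0.04453565] [-3.48887988 -1.69481871  7.55208286] [-0.30128525  0.53682516  0.04137018]
[0.52810478 0.35405996 0.04460122] [-3.21583666 -1.48352472  7.38359433] [-0.34807121  0.62288299 -0.04089388]
[0.5280951  0.35405633 0.04456361] [-2.80041856 -1.84014501  6.56205289] [-0.30330877  0.57456153  0.00909193]
```

```bash
python3 jog.py '0 0 -0.0005 0.001 0 0 0;0 0 -0.0005 0.002 0 0 0;0 0 -0.0005 0.003 0 0 0;0 0 -0.0005 0.003 0 0 0;0 0 -0.0005 0.003 0 0 0' 60; python3 -c "
from h import *
for i in range(3): imaging.get_image('wrist');o=sensors.get_obs();print(o['tool_pos'],o['contact_force'],o['wrist_torque'])
go([.528,.3538,.0444],down(np.pi-.24))"
```

```text
t: 21.18
tool_pos: [0.5281, 0.3541, 0.0445]
tool_rot: [-0.377, -3.119, -0.0]
contact_force: [-10.0, -3.6, 20.9]
opening: 0.0316
grip_force: 68.8
[0.52807814 0.35408337 0.04448614] [-9.17282598 -4.75256573 20.26587568] [-0.8129464   1.74381727  0.05839957]
[0.52810573 0.35407659 0.04449992] [-10.15417549  -4.67617296  20.24837177] [-0.78253746  1.68514831  0.02249714]
[0.52811931 0.35405714 0.04448234] [-10.60996862  -4.62736005  20.3707393 ] [-0.81514285  1.65691037  0.01630052]
now [0.5281 0.3541 0.0445] shift [ 0.0001 -0.0003  0.0001] rot [ 0.0003 -0.0001 -0.0004] rows 0.0 0.0
```

Contact came at TCP 44.5 mm, so the fingertips are about level with the block's top. I can't be sure whether the barrel or the fingertips carry the load, so I'll regrip 4 mm higher with the barrel resting in the groove.

```bash
python3 jog.py '0 0 0 -0.002 0 0 0;0 0 0 -0.0035 0 0 0;0.03 0 0 -0.0035 0 0 0;0.045 0 0 -0.0035 0 0 0;0.045 0 0 -0.0035 0 0 0;0.045 0 0 -0.0085 0 0 0;0.045 0 0 -0.0085 0 0 0;0.045 0 0 -0.0085 0 0 0;0.045 0 0 -0.0085 0 0 0;0.045 0 0 -0.0085 0 0 0' 60; python3 -c "
from h import *
go([.528,.3540,.0485],down(np.pi-.24));o=sensors.get_obs();print(o['opening'],o['contact_force'])"
```

```text
t: 22.17
tool_pos: [0.5274, 0.3533, 0.048]
tool_rot: [-0.377, -3.119, 0.0]
contact_force: [0.2, 0.9, 1.2]
opening: 0.0445
grip_force: 0.0
now [0.5274 0.3533 0.048 ] shift [-0.0004  0.0009 -0.0005] rot [-0.0003 -0.0003 -0.0008] rows 0.0 0.0
0.04454356899605636 [0.15558713 0.85090745 1.24494655]
```

```bash
python3 jog.py '0.045 0 0.0005 -0.0005 0 0 0;0.03 0 0.0005 -0.0005 0 0 0;0 0 0.0005 -0.0005 0 0 0;0 0 0.0005 -0.0005 0 0 0;0 0 0.0005 -0.0005 0 0 0;0 0 0.0005 -0.0005 0 0 0;0 0 0.0005 -0.0005 0 0 0;0 0 0.0005 -0.0005 0 0 0' 80; python3 -c "
from h import *
o=sensors.get_obs();print(o['tool_pos'],o['contact_force'],o['wrist_torque'])"
```

```text
t: 22.83
tool_pos: [0.5279, 0.3539, 0.0492]
tool_rot: [0.377, 3.118, 0.0]
contact_force: [-2.2, -0.8, 4.7]
opening: 0.0312
grip_force: 79.8
[0.52789225 0.35394154 0.049184  ] [-2.21905674 -0.81776723  4.68034738] [-0.12284499  0.23830422 -0.01176411]
```

```bash
python3 jog.py '0 0 0 0.001 0 0 0;0 0 0 0.002 0 0 0;0 0 0 0.003 0 0 0;0 0 0 0.003 0 0 0;0 0 0 0.003 0 0 0;0 0 0 0.003 0 0 0' 80; python3 -c "
from h import *
for i in range(3): imaging.get_image('wrist');o=sensors.get_obs();print(o['tool_pos'],o['contact_force'],o['grip_force'],o['opening'])
R0=R.from_rotvec(o['tool_rot']).as_matrix();print('tool x',R0[:,0],'head err',np.arctan2(-R0[1,0],-R0[0,0])+.24)
for n in('top','scene'): cv2.imwrite(f'pics/{n}9.png',imaging.get_image(n)[:,:,::-1])"
```

```text
t: 23.33
tool_pos: [0.528, 0.354, 0.049]
tool_rot: [-0.377, -3.119, 0.001]
contact_force: [-7.5, -5.4, 18.4]
opening: 0.0313
grip_force: 81.7
[0.52796836 0.35401515 0.04904973] [-7.97456014 -5.13974675 18.26879953] 81.65314078330994 0.03119247928963557
[0.52800253 0.353994   0.04906811] [-7.65304272 -4.142626   18.55651199] 81.65464997291565 0.031029245674969258
[0.52798312 0.3539935  0.0490494 ] [-8.40982679 -4.84669478 18.56995933] 81.65374875068665 0.030929247876449514
tool x [-9.71204857e-01  2.38245784e-01  2.70223618e-04] head err -0.0005592320170452192
```

```bash
python3 -c "
from station import ctrl, imaging, sensors
print(ctrl.finish_job())"
```

```text
the job is handed in; nothing more can be done
None
```

I've handed the job in: the lid stands open past upright, the knife lies flat clear of the case, and the barrel is gripped in the V-groove and pressed down with about 18 N. `finish_job()` gave no verdict, so the force on each sloping face is my estimate (about 17 N and 8 N). I regripped the barrel once on the block, 4 mm higher, so the fingertips clear its top.

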